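# Change the die on a craft press and load the blank

## Robot

A 6-joint arm with a two-finger parallel gripper is mounted at the origin on the work surface. World frame = base frame: x ahead of the robot, y to its left, z up, the work surface at z = 0. Lengths are in m, angles in rad, forces in N, time in s.
With the tool pointing down it reaches from about 0.325 to 0.85 m from the base axis. Payload 4.4 kg.
Tool frame: the origin (TCP) lies on the centre line of the jaws, within the pads' length; the fingertips stand 25 mm ahead of it and the grasp point (between the pads) lies 6 mm ahead of it (env.tip_reach is the distance from the TCP to the fingertips, in m); z points along the fingers, y is the line along which they close (so a half turn about z gives the same grasp; the last joint's range is limited). The gripper opens to 94 mm and grips with 3 to 60 N. Pads are 16 mm wide; open, the fingers measure 119 mm over their backs; the gripper's body (75 mm by 177 mm) begins 78 mm behind the grasp point.
Start: joints at [1.069, 0.207, 1.542, -0, 1.393, -0.15], TCP at [0.198, 0.54, 0.23] pointing down, gripper open.
Joint ranges: [-2.73, 2.73], [-0.86, 2.22], [0.23, 2.46], [-1.11, 4.25], [0.08, 2.63], [-2.82, 2.82]. Speed limits (rad/s): [2.79, 2.79, 3.14, 3.14, 3.14, 3.14].

## Interface

Orientations are given as a rotation vector (axis times angle).
In Python, from rig import sensors, cams, env gives the robot as it stands. The module is installed in compiled form; this text tells all that it offers.
- The arm moves only by the tool arm_command, never from a script. Its argument "series" is one flat list of numbers, 4 for each row, row after row: the shift along the tool's x, y, z in units of 20 cm (1.0 is 20 cm), then the turn about the tool's z in units of 0.1 rad (1.0 is 0.1 rad). In form: [x, y, z, spin, x, y, z, spin, ...]. A call has 1 to 20 rows; each row shifts and turns the commanded pose from where the row before left it, along the tool's axes as they then stand; what a row does not reach is not made up. A row lasts 1/12 s, in which the tool goes at most 41.7 mm and 7.16 degrees, less where a joint would pass 70% of its speed; a pose out of reach is approached as far as the arm can. A call with a number of a shift or a turn outside -1 to 1 is refused whole. A call with a gripper value outside its range is refused whole. "fingers" is the opening, from 0 (shut) to 1 (fully open), set as the call begins (left out, the last holds). The fingers move at their own pace and stop on an object; the grip force is fixed at half the most. Time passes only in rows, so rows that do not move let the fingers close. It gives the time, the measured TCP pose, the force, the opening and the grip force at its end, in the units of the state.
- sensors.observe(): the state, without advancing time (a new reading comes with each control period).
- cams.get_image(name): name is "scene" or "top" or "wrist"; returns (picture, depth): 420x560x3 uint8, red, green, blue; 420x560 float32, m along the optical axis (not along the pixel's ray), 0 where there is no reading.
- cams.camera_info(name): a dict with "intrinsics" (3x3 intrinsics, pixels), "k1" (the pictures are not rectified: a ray, as slopes to the right and down, at radius r is drawn at 1 + k1 r^2 times it, then the intrinsics apply), "pose" (4x4, takes a point from camera to world coordinates); the wrist camera has in their place "tool_from_camera" (4x4, takes a point from camera to tool coordinates, whose origin is the TCP and whose axes are the flange's). Camera axes: x right, y down, z forward; pixel columns grow to the right and rows downward; lengths in m; the calibration is good to about 2 mm. A picture is of the moment at which its call begins: read the wrist's pose just before it. camera_info takes no time and is no camera call.
- env.job_done(): hands the job in; it is judged then, once.
The state is a dict: "clock": time; "qpos": joint angles; "joint_velocities": joint speeds; "joint_efforts": joint torques, N m; "position": TCP position; "tcp_rot": TCP orientation; "wrist_force": force on the tool from outside, world axes, zero at the start; "wrist_torque": the same for the moment, N m; "gripper_width": finger opening in m; "grasp_force": force on a finger pad.
Only numpy, scipy, OpenCV 4.12 (cv2) and the standard library are available. Lean on these libraries where they do the work, as an engineer would, in place of code of your own. Each camera call takes 0.05 s, during which the arm holds its last target. There are 200 camera calls.

## Task

The next blank is round, but the hand press is set up with the red square die. Swap the two dies, so that the blue round die sits flat and square inside the lips of the press bed and the red one the same way in the tray bay that the blue one came from, then lay the round wooden blank flat in the blue die's cavity. Set the dies down gently, without dropping them, and leave everything else where it stands.

Things in the scene. Friction and masses are not known exactly. Their poses are not given: they have to be found in the camera images.
- die_round: The round die: blue die, an aluminium block 100 (its x) x 66 (its y) x 30 mm high, about 0.45 kg; origin at the centre of its underside, z up. In the middle of its top a round cavity 58 mm across and 6 mm deep, with a brass-coloured floor (24 mm above the underside). Starts in one of the two tray bays. Half-turn symmetric.
- die_square: The square die: red die, an aluminium block 100 (its x) x 66 (its y) x 30 mm high, about 0.45 kg; origin at the centre of its underside, z up. In the middle of its top a square cavity 52 x 52 mm, 6 mm deep. Starts on the press bed. Half-turn symmetric.
- blank_round: The round wooden blank: a disc 52 mm across, 18 mm thick, edges bevelled 3 mm, lying flat on the table; origin at the centre of its underside, z up.
- press: A swing-away hand press, fixed to the table, its head swung clear to the far side. Origin on the table under the middle of its bed; grey base plate from x = -85 to +205 mm and 125 mm wide (y), 20 mm high. Obstacle: steel post 38 mm across at x = +165 mm and the head beyond it (x up to +300 mm), 236 mm high, with a red T-handle on top, 262 mm high.
- press_nest (a point): Centre of the floor of the press bed (20 mm above the table). The bed is a 108 (x) x 74 (y) mm nest for one die, inside a lip 5 mm high and 6 mm thick; x and y along the nest's sides.
- tray: The wooden die tray, fixed to the table, 236 (x) x 90 (y) mm, with two bays in a row along its x. Origin on the table under its centre.
- tray_bay0 (a point): Centre of the floor of the tray bay on the tray's -x side (10 mm above the table); 108 (x) x 74 (y) mm inside a lip 5 mm high and 6 mm thick, axes along its sides.
- tray_bay1 (a point): Centre of the floor of the tray bay on the tray's +x side, the same size.
- die_twin: Bystander: the green die with two small round marks, block 100 x 66 x 30 mm, in the other tray bay; origin at the centre of its underside.
- blank_square: Bystander: a square wooden blank 48 x 48 x 18 mm lying on the table; origin at the centre of its underside.
- brush_pot: Bystander: blue ceramic pot 80 mm across and 85 mm high, full of short brushes and pens, 160 mm high in all and up to 85 mm across; origin at the centre of its underside.
- paint_jar: Bystander: orange paint jar with a white cap, 64 mm across, 75 mm high; origin at the centre of its underside.
- tub: Bystander: clear open plastic tub, 80 mm across, 55 mm high; origin at the centre of its underside.
- glue: Bystander: white glue bottle with an orange cap, 54 mm across, 150 mm high; origin at the centre of its underside.
- hammer: Bystander: a hammer lying on the table along its own x, 200 mm long, head towards +x; origin under its middle.
Mind the look-alikes: they are no part of the job. Of the things like the die_square, leave any that is pink; of the rest the smaller one is meant.

How it is judged:
At the end, for the whole second after the job is handed in: Blue die on the press bed, red die in the free tray bay: within 6 mm and 0.10 rad of the bay, underside within 3 mm of its floor, level to 0.05 rad. Round blank in the blue die's cavity: within 4 mm of centre, underside 21 to 26.5 mm above the die's, level with it to 0.06 rad. All at rest (horizontal distance between die_round and press_nest below 0.006 m and z of die_round in the frame of press_nest between -0.003 and 0.003 m and angle between the x axis of die_round and the x axis of press_nest, either way round below 0.1 rad and angle between die_round's own z axis and vertical below 0.05 rad and ((horizontal distance between die_square and tray_bay0 below 0.006 m and z of die_square in the frame of tray_bay0 between -0.003 and 0.003 m and angle between the x axis of die_square and the x axis of tray_bay0, either way round below 0.1 rad and angle between die_square's own z axis and vertical below 0.05 rad) or (horizontal distance between die_square and tray_bay1 below 0.006 m and z of die_square in the frame of tray_bay1 between -0.003 and 0.003 m and angle between the x axis of die_square and the x axis of tray_bay1, either way round below 0.1 rad and angle between die_square's own z axis and vertical below 0.05 rad)) and horizontal distance between blank_round and die_round below 0.004 m and z of blank_round in the frame of die_round between 0.021 and 0.0265 m and angle between the z axis of blank_round and the z axis of die_round, either way round below 0.06 rad and linear speed of each of die_round, die_square, blank_round below 0.02 m/s); the robot touches nothing.
It fails at once if a bystander is moved by more than 20 mm (distance of any of die_twin, blank_square, brush_pot, paint_jar, tub, glue, hammer from where it was at the start of the episode above 0.02 m).
It fails at once if the brush pot, paint jar, tub or glue bottle is tipped by more than 0.4 rad (angle between any of brush_pot, paint_jar, tub, glue's own z axis and vertical above 0.4 rad).
It fails at once if a die is dropped: let go and falling faster than 0.6 m/s (about 20 mm) ((contact force between the fingers and die_round below 0.1 N and linear speed of die_round above 0.6 m/s) or (contact force between the fingers and die_square below 0.1 N and linear speed of die_square above 0.6 m/s)).
It also fails if it takes over 72 s, if anything falls off the work surface, if the arm or the gripper's body presses on something with over 40 N, if the wrist force passes 120 N, or if a joint passes its speed limit or range.

## Working session

There is one attempt and no reset: what is moved stays moved. The work goes in short steps, Python scripts to look and compute and a tool call to move; the robot and the scene stay as the last step left them, time stands still between calls to the robot, and variables do not carry over. Pictures are saved under pics/ and viewed, at most 10 in all, crops included, and the job is handed in when it is done.

Besides the shell and the picture viewer there is one more tool, called after "Call:" as a command line: name --argument value ..., lists and objects as JSON in quotes. arm_command: Moves the arm, as the interface text tells. Its arguments: {"type":"object","properties":{"series":{"type":"array","items":{"type":"number","minimum":-1,"maximum":1}},"fingers":{"type":"number"}},"required":["series"]}

```bash
mkdir -p pics; cat > h.py <<'E'
import numpy as np, cv2
from rig import sensors, cams, env
from scipy.spatial.transform import Rotation as R
def grab(name, save=None):
    s=sensors.observe(); im,d=cams.get_image(name); ci=cams.camera_info(name)
    if 'pose' in ci: T=np.array(ci['pose'])
    else:
        W=np.eye(4); W[:3,:3]=R.from_rotvec(s['tcp_rot']).as_matrix(); W[:3,3]=s['position']
        T=W@np.array(ci['tool_from_camera'])
    if save: cv2.imwrite('pics/'+save,im[:,:,::-1])
    return im,d,(np.array(ci['intrinsics']),ci['k1'],T)
def rays(px,c):
    K,k1,T=c; px=np.atleast_2d(px).astype(float)
    return cv2.undistortPoints(px[:,None],K,np.array([k1,0,0,0.]))[:,0]
def onplane(px,c,z):
    n=rays(px,c); T=c[2]; d=np.c_[n,np.ones(len(n))]@T[:3,:3].T
    return T[:3,3]+d*((z-T[2,3])/d[:,2])[:,None]
def cloud(d,c):
    h,w=d.shape; u,v=np.meshgrid(np.arange(w),np.arange(h))
    n=rays(np.c_[u.ravel(),v.ravel()],c); z=d.ravel()[:,None]
    P=np.c_[n*z,z]@c[2][:3,:3].T+c[2][:3,3]; P[z[:,0]==0]=np.nan
    return P.reshape(h,w,3)
E
python3 - <<'E'
from h import *
s=sensors.observe(); print(s)
for n in ['top','scene']:
    im,d,c=grab(n,n+'0.png'); print(n,c[2].round(3).tolist(),c[1],c[0].tolist(),np.mean(d>0)); np.savez(n+'0.npz',im=im,d=d)
E
```

```text
{'clock': 0.0, 'qpos': array([ 1.06948779e+00,  2.07451882e-01,  1.54292483e+00, -1.91021186e-05,
        1.39347396e+00, -1.50496963e-01]), 'joint_velocities': array([-0.0010983 , -0.00032229,  0.00068849, -0.00012887,  0.00034334,
        0.00179949]), 'joint_efforts': array([ 3.94074577e-04, -3.70874798e+01, -2.81420553e+01,  6.99068327e-02,
        3.60535516e-02, -1.72553810e-04]), 'position': array([0.19726098, 0.53932011, 0.22928645]), 'tcp_rot': array([-0.54810354, -3.09269229,  0.00336888]), 'wrist_force': array([ 0.15806083,  0.13871451, -0.86312579]), 'wrist_torque': array([ 0.02044014,  0.05861016, -0.01431558]), 'grasp_force': 0.0, 'gripper_width': 0.09395884848485757}
top [[0.008, -0.992, 0.123, 0.379], [-1.0, -0.005, 0.024, -0.1], [-0.024, -0.123, -0.992, 1.257], [0.0, 0.0, 0.0, 1.0]] 0.03275574378360345 [[396.5766243836379, 0.0, 276.3421560840914], [0.0, 396.5766243836379, 207.58157762379057], [0.0, 0.0, 1.0]] 0.9959481292517007
scene [[0.435, 0.705, -0.56, 1.1], [0.9, -0.352, 0.257, -0.333], [-0.016, -0.616, -0.788, 0.852], [0.0, 0.0, 0.0, 1.0]] -0.02428929425499977 [[396.87611006245197, 0.0, 269.7537648039804], [0.0, 396.87611006245197, 204.8935043395389], [0.0, 0.0, 1.0]] 0.9958715986394557
```

View pics/top0.png

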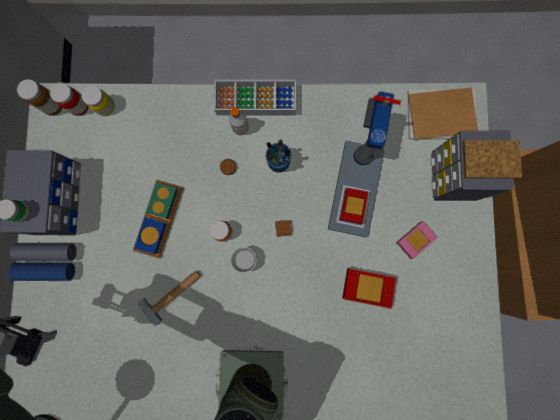

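View pics/scene0.png

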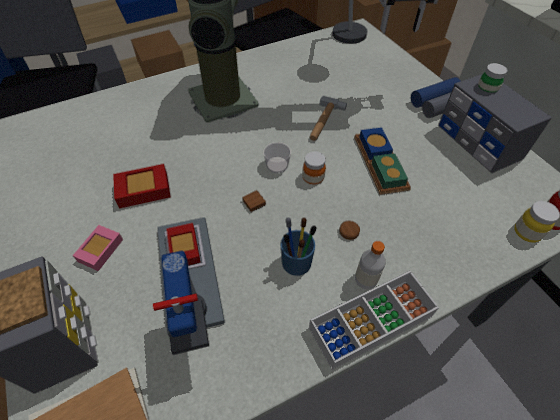

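The top view shows the tray at left, with the blue die at about (150,235) and the green one at (164,200). The press bed holds the small red die at (354,206). The round blank is at (228,167) and the square one at (284,228). The big red die (370,287) and the pink one (417,240) are look-alikes. The scene view agrees.

```bash
cat >> h.py <<'E'
def hsvmask(im,kind):
    h,s,v=[x.astype(int) for x in cv2.split(cv2.cvtColor(im,cv2.COLOR_RGB2HSV))]
    m={'blue':(abs(h-112)<14)&(s>130)&(v>50),'red':((h<6)|(h>174))&(s>170)&(v>70),
       'brass':(h>12)&(h<28)&(s>110)&(v>110),'wood':(h>4)&(h<20)&(s>80)&(v>30),'green':(h>60)&(h<90)&(s>110)}[kind]
    return m.astype(np.uint8)
def blobs(m,roi,amin=30):
    x0,y0,x1,y1=roi; k=np.zeros_like(m); k[y0:y1,x0:x1]=m[y0:y1,x0:x1]
    cs,_=cv2.findContours(k,cv2.RETR_EXTERNAL,cv2.CHAIN_APPROX_NONE)
    return sorted([q[:,0] for q in cs if cv2.contourArea(q)>amin],key=lambda q:-cv2.contourArea(q))
def rect(cnt,c,z):
    P=onplane(cnt,c,z)[:,:2].astype(np.float32)
    (x,y),(w,h),a=cv2.minAreaRect(P*1000)
    if w<h: w,h,a=h,w,a+90
    a=(a+90)%180-90
    return f'c=({x/1000:.4f},{y/1000:.4f}) size {w:.1f}x{h:.1f} ang {np.deg2rad(a):.3f}'
E
python3 - <<'E'
from h import *
im,d,c=grab('top')
P=cloud(d,c)
for n,(u,v) in dict(blue=(135,222),bluecav=(150,235),redcav=(354,206),blank=(228,167),sq=(284,228),tbl=(300,300),tray=(150,214)).items(): print(n,P[v,u].round(4))
for k,roi,z in [('blue',(125,200,180,260),.04),('brass',(130,215,170,250),.034),('green',(140,175,190,220),.04),('red',(335,180,375,228),.05),('brass',(335,180,375,228),.044),('wood',(215,155,242,180),.018),('wood',(270,215,295,240),.018)]:
    for q in blobs(hsvmask(im,k),roi)[:2]: print(k,rect(q,c,z))
# objects by height for press / tray
hgt=P[...,2]
for nm,roi,lo,hi in [('tray',(120,170,195,265),.006,.06),('press',(320,130,385,245),.012,.07)]:
    m=((hgt>lo)&(hgt<hi)).astype(np.uint8)
    for q in blobs(m,roi,200)[:1]: print(nm,rect(q,c,.015 if nm=='tray' else .02))
E
```

```text
blue [0.4852 0.3802 0.0033]
bluecav [0.4425 0.3198 0.0341]
redcav [ 0.5355 -0.3097  0.0384]
blank [0.6616 0.0854 0.019 ]
sq [ 0.4678 -0.0945  0.0163]
tbl [ 0.2465 -0.145   0.002 ]
tray [0.5104 0.3315 0.0094]
blue c=(0.4419,0.3201) size 97.1x65.4 ang -0.280
brass c=(0.4426,0.3229) size 50.2x49.4 ang -1.566
green c=(0.5504,0.2866) size 96.6x68.3 ang -0.298
red c=(0.5356,-0.3081) size 98.8x65.6 ang -0.190
brass c=(0.5374,-0.3099) size 49.7x49.3 ang 1.376
wood c=(0.6635,0.0872) size 49.1x48.1 ang 0.020
wood c=(0.4685,-0.0914) size 46.4x46.4 ang -1.465
tray c=(0.4971,0.3048) size 234.8x96.7 ang -0.280
press c=(0.5953,-0.3199) size 288.7x124.6 ang -0.203
```

```bash
cat > go.py <<'E'
import sys
from h import *
# usage: go.py x y z yaw(of tool y axis) -> tool-frame shift in units, spin units
def plan(x,y,z,yaw=None):
    s=sensors.observe(); M=R.from_rotvec(s['tcp_rot']).as_matrix()
    d=M.T@(np.array([x,y,z])-s['position'])/0.2
    a=np.arctan2(M[1,1],M[0,1]); sp=0 if yaw is None else -((yaw-a+np.pi/2)%np.pi-np.pi/2)/0.1
    print('t',round(s['clock'],2),'pos',s['position'].round(4),'yaw',round(a,4),'tilt',M[:,2].round(4),'j6',s['qpos'][5].round(2),'w',round(s['gripper_width'],4),'F',s['wrist_force'].round(1))
    print('shift units (before spin)',d.round(4),'spin',round(sp,3))
if __name__=='__main__': plan(*map(float,sys.argv[1:]))
E
python3 -c "
from h import *
print(np.array(cams.camera_info('wrist')['tool_from_camera']).round(3),cams.camera_info('wrist')['intrinsics'])"
python3 go.py 0.442 0.3205 0.20 1.286
```

```text
[[ 0.    -0.965 -0.264  0.077]
 [ 1.     0.     0.     0.   ]
 [-0.    -0.264  0.965 -0.153]
 [ 0.     0.     0.     1.   ]] [[296.28248462   0.         278.70201571]
 [  0.         296.28248462 210.59283161]
 [  0.           0.           1.        ]]
t 0.15 pos [0.1973 0.5395 0.2296] yaw 1.22 tilt [-8.0e-04 -1.5e-03 -1.0e+00] j6 -0.15 w 0.094 F [-0.2 -0.6 -0.8]
shift units (before spin) [-1.5252 -0.6076  0.1485] spin -0.66
```

Call:
arm_command --series '[-0.1,-0.04,0.01,-0.1,-0.153,-0.061,0.015,-0.1,-0.153,-0.061,0.015,-0.1,-0.153,-0.061,0.015,-0.1,-0.153,-0.061,0.015,-0.1,-0.153,-0.061,0.015,-0.1,-0.153,-0.061,0.015,-0.06,-0.153,-0.061,0.015,0,-0.153,-0.061,0.015,0,-0.153,-0.061,0.015,0,-0.1,-0.035,0.005,0,0,0,0,0,0,0,0,0]' --fingers 1

```text
clock: 1.23
position: [0.4608, 0.325, 0.1999]
tcp_rot: [-0.45, -3.108, 0.0]
wrist_force: [-0.6, 0.6, 0.6]
gripper_width: 0.0939
grasp_force: 0.0
```

```bash
python3 - <<'E'
from h import *
im,d,c=grab('wrist','w1.png')
print(np.mean(d>0))
for k,z in [('blue',.04),('brass',.034),('green',.04)]:
    for q in blobs(hsvmask(im,k),(0,0,560,420),300)[:2]: print(k,q.mean(0).round(0),rect(q,c,z))
E
python3 go.py 0.442 0.3205 0.06 1.286
```

```text
0.9959056122448979
blue [275. 216.] c=(0.4726,0.3156) size 56.8x34.4 ang 1.302
brass [270. 186.] c=(0.4415,0.3212) size 53.2x52.7 ang -0.287
brass [272. 300.] c=(0.5763,0.2822) size 35.4x33.1 ang 1.284
t 1.28 pos [0.46   0.3257 0.2   ] yaw 1.2851 tilt [-0.0015 -0.     -1.    ] j6 -0.82 w 0.0939 F [ 0.3  0.2 -0.4]
shift units (before spin) [ 0.078  -0.0498  0.7001] spin -0.009
```

View pics/w1.png

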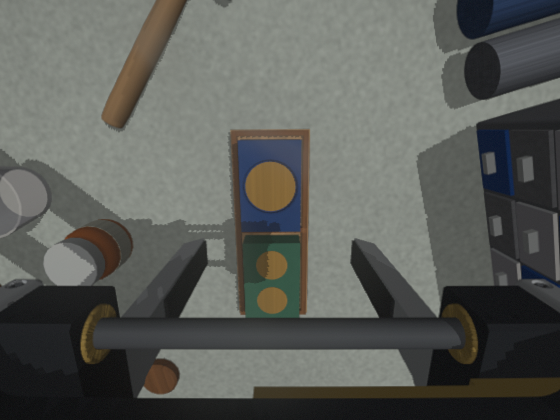

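The wrist view shows the tray upright, with the blue die centred at about (270,187) and the green one behind it. I'll measure the blue block and the tray outline with looser masks.

```bash
python3 - <<'E'
from h import *
im,d,c=grab('wrist')
h,s,v=[x.astype(int) for x in cv2.split(cv2.cvtColor(im,cv2.COLOR_RGB2HSV))]
print('blue px',h[200,240],s[200,240],v[200,240],'wood',h[160,235],s[160,235],v[160,235])
m=((abs(h-115)<16)&(s>90)&(v>25)).astype(np.uint8)
for q in blobs(m,(225,125,312,236),300)[:2]: print('blue',rect(q,c,.04))
P=cloud(d,c)
# top face by depth height
sel=np.zeros(d.shape,bool); sel[125:240,220:320]=1
top=(sel&(abs(P[...,2]-.0385)<.004)&(P[...,0]<0.497)).astype(np.uint8)
for q in blobs(top,(0,0,560,420),200)[:1]: print('topZ',rect(q,c,.04),np.nanmedian(P[...,2][top>0]))
tr=(sel&(P[...,2]>.007)).astype(np.uint8)
for q in blobs(tr,(0,0,560,420),200)[:1]:
    print('tray',rect(q,c,.012))
    Q=onplane(q,c,.015)[:,:2]; u=np.array([np.cos(-.286),np.sin(-.286)]); w=np.array([-u[1],u[0]])
    a=(Q-[.4415,.3212])@u; b=(Q-[.4415,.3212])@w
    print('along',a.min(),a.max(),'across',b.min(),b.max())
E
```

```text
blue px 110 113 90 wood 13 87 73
blue c=(0.4413,0.3210) size 97.3x65.2 ang -0.281
topZ c=(0.4413,0.3209) size 99.3x65.8 ang -0.284 0.03887887778979837
tray c=(0.4452,0.3199) size 129.6x89.1 ang -0.280
along -0.0606413517763954 0.06734727527405673 across -0.04459058077392949 0.04438862187940079
```

```bash
python3 go.py 0.4413 0.3210 0.043 1.288
```

```text
t 1.33 pos [0.4596 0.3262 0.2002] yaw 1.2864 tilt [-1.2e-03  1.0e-04 -1.0e+00] j6 -0.82 w 0.0939 F [ 1.2  0.6 -0.1]
shift units (before spin) [ 0.0794 -0.0503  0.7859] spin -0.016
```

Call:
arm_command --series '[0.04,-0.025,0.05,-0.016,0.04,-0.025,0.1,0,0,0,0.12,0,0,0,0.12,0,0,0,0.12,0,0,0,0.1,0,0,0,0.07,0,0,0,0.05,0,0,0,0.03,0,0,0,0,0,0,0,0,0]'

```text
clock: 2.25
position: [0.4423, 0.3212, 0.049]
tcp_rot: [0.442, 3.11, 0.001]
wrist_force: [1.4, -0.3, 0.1]
gripper_width: 0.0938
grasp_force: 0.0
```

```bash
python3 go.py 0.4413 0.3210 0.043 1.288
```

```text
t 2.25 pos [0.4423 0.3212 0.049 ] yaw 1.2884 tilt [ 6.e-04  4.e-04 -1.e+00] j6 -0.82 w 0.0938 F [ 1.4 -0.3  0.1]
shift units (before spin) [ 0.0046 -0.0026  0.0298] spin 0.004
```

Call:
arm_command --series '[0.004,-0.0025,0.015,0,0,0,0.013,0,0,0,0,0]'

```text
clock: 2.5
position: [0.4415, 0.3204, 0.0431]
tcp_rot: [0.443, 3.11, 0.001]
wrist_force: [-0.4, 0.1, 1.0]
gripper_width: 0.0939
grasp_force: 0.0
```

Call:
arm_command --series '[0,0,0,0,0,0,0,0,0,0,0,0,0,0,0,0,0,0,0,0,0,0,0,0]' --fingers 0

```text
clock: 3.0
position: [0.4416, 0.3204, 0.043]
tcp_rot: [0.443, 3.11, 0.0]
wrist_force: [0.5, -0.7, 0.8]
gripper_width: 0.0662
grasp_force: 31.2
```

```bash
python3 go.py 0.47 0.15 0.12 1.57; python3 -c "
from h import *
im,d,c=grab('top'); P=cloud(d,c)
h=P[...,2]
# free area height around candidate table spots
for x,y in [(.38,.12),(.40,.08),(.42,.06),(.36,.2),(.33,.33)]:
    m=(abs(P[...,0]-x)<.08)&(abs(P[...,1]-y)<.09); print(x,y,np.nanmax(h[m]).round(3), (h[m]>.012).sum())
"
```

```text
t 3.0 pos [0.4416 0.3204 0.043 ] yaw 1.2876 tilt [ 4.e-04  2.e-04 -1.e+00] j6 -0.82 w 0.0662 F [ 0.5 -0.7  0.8]
shift units (before spin) [-0.3746 -0.7785 -0.3852] spin -2.824
0.38 0.12 0.548 921
0.4 0.08 0.08 598
0.42 0.06 0.08 582
0.36 0.2 0.578 4262
0.33 0.33 0.584 3049
```

Call:
arm_command --series '[0,0,-0.02,0,0,0,-0.06,0,0,0,-0.1,0,0,0,-0.13,0,0,0,-0.13,0,0,0,-0.1,0,0,0,-0.05,0,0,0,0,0]'

```text
clock: 3.72
position: [0.443, 0.3213, 0.1641]
tcp_rot: [0.443, 3.105, 0.005]
wrist_force: [0.8, 0.9, -4.4]
gripper_width: 0.0659
grasp_force: 31.2
```

```bash
python3 go.py 0.35 -0.16 0.16 1.371
```

```text
t 3.72 pos [0.443  0.3213 0.1641] yaw 1.2877 tilt [ 0.0052  0.0027 -1.    ] j6 -0.82 w 0.0659 F [ 0.8  0.9 -4.4]
shift units (before spin) [-0.2256 -2.4405  0.0115] spin -0.833
```

Call:
arm_command --series '[-0.008,-0.08,0,0,-0.012,-0.13,0,0,-0.014,-0.15,0,0,-0.014,-0.15,0,0,-0.014,-0.15,0,0,-0.014,-0.15,0,0,-0.014,-0.15,0,0,-0.014,-0.15,0,0,-0.014,-0.15,0,0,-0.014,-0.15,0,0,-0.014,-0.15,0,0,-0.014,-0.15,0,0,-0.014,-0.15,0,0,-0.014,-0.15,0,0,-0.014,-0.15,0,0,-0.014,-0.15,0,0,-0.01,-0.1,0,0,0,-0.03,0,-0.3,0,0,0,-0.3,0,0,0,-0.23]'

```text
clock: 5.38
position: [0.347, -0.1606, 0.1593]
tcp_rot: [-0.314, -3.123, -0.003]
wrist_force: [-0.5, 0.2, -3.7]
gripper_width: 0.0658
grasp_force: 31.1
```

```bash
python3 go.py 0.35 -0.16 0.035 1.371; python3 - <<'E'
from h import *
im,d,c=grab('wrist','w2.png')
E
```

```text
t 5.38 pos [ 0.347  -0.1606  0.1593] yaw 1.3702 tilt [-0.0028  0.0022 -1.    ] j6 -2.03 w 0.0658 F [-0.5  0.2 -3.7]
shift units (before spin) [-0.0161  0.0047  0.6214] spin -0.008
```

View pics/w2.png

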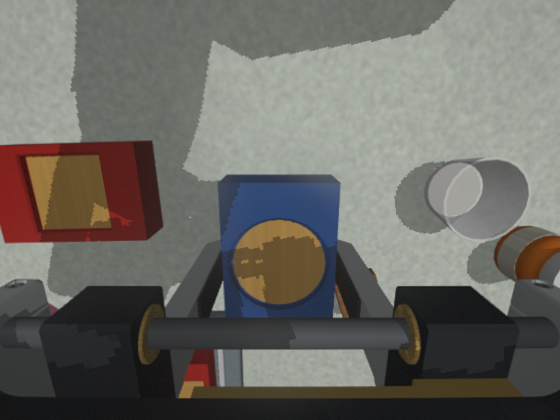

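The wrist view shows the blue die held level in the jaws at about (280,260). The floor below is clear: the big red die is to the left, the tub to the right. I'll lower it onto the table.

Call:
arm_command --series '[0,0,0.05,0,0,0,0.1,0,0,0,0.12,0,0,0,0.12,0,0,0,0.1,0,0,0,0.06,0,0,0,0.03,0,0,0,0.02,0,0,0,0.012,0,0,0,0.006,0,0,0,0,0,0,0,0,0]'

```text
clock: 6.43
position: [0.3491, -0.1612, 0.0379]
tcp_rot: [0.314, 3.124, -0.001]
wrist_force: [0.3, 0.4, -3.4]
gripper_width: 0.0658
grasp_force: 31.1
```

```bash
python3 go.py 0.35 -0.16 0.033 1.371
```

```text
t 6.43 pos [ 0.3491 -0.1612  0.0379] yaw 1.3707 tilt [ 0.0014 -0.0011 -1.    ] j6 -2.03 w 0.0658 F [ 0.3  0.4 -3.4]
shift units (before spin) [-0.0031  0.007   0.0246] spin -0.003
```

Call:
arm_command --series '[0,0,0.01,0,0,0,0.01,0,0,0,0.005,0,0,0,0,0]'

```text
clock: 6.77
position: [0.3488, -0.1611, 0.0329]
tcp_rot: [0.314, 3.126, -0.0]
wrist_force: [-1.1, 0.6, 3.4]
gripper_width: 0.0658
grasp_force: 31.1
```

Call:
arm_command --series '[0,0,0,0,0,0,0,0,0,0,0,0,0,0,0,0,0,0,0,0]' --fingers 1

```text
clock: 7.18
position: [0.3486, -0.1609, 0.0323]
tcp_rot: [0.314, 3.126, -0.0]
wrist_force: [-0.8, -0.1, 0.1]
gripper_width: 0.0932
grasp_force: 0.0
```

Call:
arm_command --series '[0,0,-0.05,0,0,0,-0.13,0,0,0,-0.15,0,0,0,-0.15,0,0,0,-0.15,0,0,0,-0.15,0,0,0,-0.05,0]'

```text
clock: 7.77
position: [0.3506, -0.1625, 0.2027]
tcp_rot: [0.313, 3.119, -0.007]
wrist_force: [0.6, -0.3, 0.4]
gripper_width: 0.094
grasp_force: 0.0
```

```bash
python3 go.py 0.51 -0.303 0.20 1.371
```

```text
t 7.77 pos [ 0.3506 -0.1625  0.2027] yaw 1.3707 tilt [ 0.0067 -0.0052 -1.    ] j6 -2.03 w 0.094 F [ 0.6 -0.3  0.4]
shift units (before spin) [-0.9204 -0.5302  0.0226] spin -0.003
```

Call:
arm_command --series '[-0.06,-0.03,0,0,-0.12,-0.058,0,0,-0.15,-0.075,0,0,-0.15,-0.075,0,0,-0.15,-0.075,0,0,-0.15,-0.075,0,0,-0.15,-0.075,0,0,-0.11,-0.055,0,0,-0.05,-0.022,0,0,0,0,0,0,0,0,0,0]'

```text
clock: 8.68
position: [0.54, -0.3096, 0.1964]
tcp_rot: [-0.314, -3.123, -0.003]
wrist_force: [-0.2, -0.2, 0.4]
gripper_width: 0.0939
grasp_force: 0.0
```

```bash
python3 - <<'E'
from h import *
im,d,c=grab('wrist','w3.png')
for k,z in [('red',.05),('brass',.044)]:
    for q in blobs(hsvmask(im,k),(0,0,560,300),300)[:3]: print(k,q.mean(0).round(0),rect(q,c,z))
P=cloud(d,c); np.savez('w3.npz',P=P,im=im)
Q=P[:300]; 
m=(np.hypot(P[...,0]-.5355,P[...,1]+.309)<.08)
top=(m&(abs(P[...,2]-.049)<.004)).astype(np.uint8)
for q in blobs(top,(0,0,560,330),200)[:1]: print('topZ',rect(q,c,.05),np.nanmedian(P[...,2][top>0]))
E
python3 go.py 0.5356 -0.3085 0.053 1.371
```

```text
red [296. 232.] c=(0.5742,-0.2959) size 61.0x32.8 ang -0.903
brass [277. 201.] c=(0.5363,-0.3105) size 49.9x49.1 ang 1.370
brass [ 74. 136.] c=(0.4297,-0.4962) size 45.7x28.8 ang -0.860
topZ c=(0.5364,-0.3106) size 100.0x65.8 ang -0.188 0.0488952386658309
t 8.73 pos [ 0.5396 -0.3092  0.1968] yaw 1.3707 tilt [-0.0023  0.0019 -1.    ] j6 -2.03 w 0.0938 F [-0.3  0.2 -0.9]
shift units (before spin) [ 0.0186 -0.0016  0.7189] spin -0.003
```

View pics/w3.png

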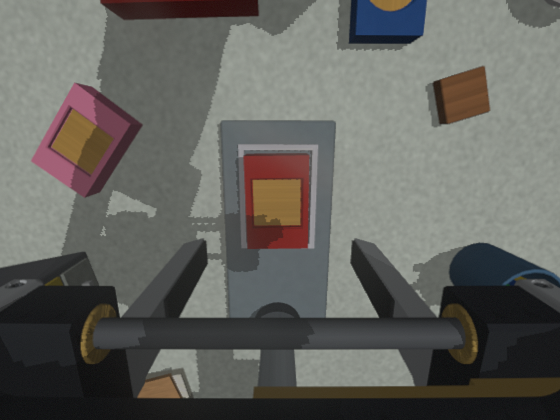

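The wrist view shows the red die at (277,201) inside the nest's pale lip, which spans columns 238–318 with its near edge at row 147. I'll measure the nest from the lip and the base plate.

```bash
python3 - <<'E'
from h import *
im,d,c=grab('wrist'); z=np.load('w3.npz'); 
g=cv2.cvtColor(im,cv2.COLOR_RGB2HSV).astype(int)
lip=((g[...,2]>120)&(g[...,1]<45)).astype(np.uint8)
print('lip px',g[200,241],g[200,316],'plate',g[200,230],'table',g[200,210])
roi=(228,138,330,250)
u=np.array([np.cos(-.19),np.sin(-.19)]); w=np.array([-u[1],u[0]]); o=np.array([.5364,-.3106])
def ab(px,zz):
    Q=onplane(px,c,zz)[:,:2]-o; return np.c_[Q@u,Q@w]
for q in blobs(lip,roi,30)[:3]:
    A=ab(q,.025); print('lip n',len(q),A.min(0).round(4),A.max(0).round(4))
ys,xs=np.nonzero(lip[138:250,228:330]); A=ab(np.c_[xs+228,ys+138],.025)
# outer edges of lip per row
for s in (-1,1):
    k=(A[:,1]*s>.034)&(abs(A[:,1])<.05); B=A[k]; bins=np.round(B[:,0]/.004)
    e=np.array([[B[bins==b,0].mean(),(s*B[bins==b,1]).max()*s,(s*B[bins==b,1]).min()*s] for b in np.unique(bins) if abs(b)<11])
    print('side',s,'outer fit',np.polyfit(e[:,0],e[:,1],1).round(4),'inner',np.median(e[:,2]).round(4))
k=(abs(A[:,1])<.03)&(A[:,0]<-.045); print('near lip a',A[k,0].min().round(4),A[k,0].max().round(4))
# base plate by height
P=cloud(d,c); Z=P[...,2]
m=((Z>.012)&(Z<.06)).astype(np.uint8)
q=[q for q in blobs(m,(200,100,350,250),500)][0]; A=ab(q,.02)
for s in (-1,1):
    B=A[(A[:,1]*s>.05)&(abs(A[:,0])<.045)]; print('plate side',s,np.polyfit(B[:,0],B[:,1],1).round(4))
B=A[(A[:,0]<-.07)&(abs(A[:,1])<.05)]; print('plate near',np.polyfit(B[:,1],B[:,0],1).round(4))
E
```

```text
lip px [160   7 104] [100  14 110] plate [ 95  15 103] table [ 45  14 148]
lip n 376 [-0.0602 -0.0409] [0.0603 0.0449]Traceback (most recent call last):
  File "<stdin>", line 17, in <module>
IndexError: too many indices for array: array is 1-dimensional, but 2 were indexed
```

```bash
python3 - <<'E'
from h import *
im,d,c=grab('wrist')
u=np.array([np.cos(-.19),np.sin(-.19)]); w=np.array([-u[1],u[0]]); o=np.array([.5364,-.3106])
def ab(px,zz):
    Q=onplane(px,c,zz)[:,:2]-o; return np.c_[Q@u,Q@w]
g=cv2.cvtColor(im,cv2.COLOR_RGB2HSV).astype(int)
lip=((g[...,2]>120)&(g[...,1]<45)).astype(np.uint8)
A=ab(blobs(lip,(228,138,330,250),30)[0],.025)
for s in (-1,1):
    for x in (-.04,-.02,0,.02,.04):
        B=A[(abs(A[:,0]-x)<.006)&(A[:,1]*s>.03)]
        if len(B): print('lip',s,x,B[:,1].min().round(4),B[:,1].max().round(4))
P=cloud(d,c); m=((P[...,2]>.012)&(P[...,2]<.06)).astype(np.uint8)
A=ab(blobs(m,(200,100,350,250),500)[0],.02)
for s in (-1,1):
    B=A[(A[:,1]*s>.05)&(abs(A[:,0])<.045)]; print('plate',s,np.polyfit(B[:,0],B[:,1],1).round(4))
B=A[(A[:,0]<-.07)&(abs(A[:,1])<.05)]; print('near',np.polyfit(B[:,1],B[:,0],1).round(4))
E
```

```text
lip 1 -0.04 0.0385 0.0449
lip 1 -0.02 0.0388 0.0445
lip 1 0 0.038 0.0439
lip 1 0.02 0.0384 0.0432
lip 1 0.04 0.0376 0.0436
plate -1 [-0.0133 -0.0602]
plate 1 [-0.0151  0.0621]
near [ 0.0137 -0.0838]
```

```bash
python3 go.py 0.5364 -0.3106 0.053 1.381
```

```text
t 8.83 pos [ 0.5396 -0.3091  0.1976] yaw 1.3708 tilt [-0.0013  0.001  -1.    ] j6 -2.03 w 0.0939 F [-0.8 -0.3  0.6]
shift units (before spin) [ 0.0132 -0.0111  0.7231] spin -0.102
```

Call:
arm_command --series '[0.013,-0.011,0.05,-0.1,0,0,0.1,0,0,0,0.12,0,0,0,0.12,0,0,0,0.12,0,0,0,0.1,0,0,0,0.06,0,0,0,0.03,0,0,0,0,0,0,0,0,0]'

```text
clock: 9.67
position: [0.5379, -0.3119, 0.0589]
tcp_rot: [0.298, 3.127, -0.001]
wrist_force: [-0.1, -0.2, 0.2]
gripper_width: 0.094
grasp_force: 0.0
```

```bash
python3 go.py 0.5364 -0.3106 0.053 1.381
```

```text
t 9.67 pos [ 0.5379 -0.3119  0.0589] yaw 1.3808 tilt [ 8.e-04 -7.e-04 -1.e+00] j6 -2.05 w 0.094 F [-0.1 -0.2  0.2]
shift units (before spin) [0.0086 0.005  0.0297] spin -0.002
```

Call:
arm_command --series '[0.0085,0.005,0.015,0,0,0,0.013,0,0,0,0,0]'

```text
clock: 9.92
position: [0.5363, -0.3105, 0.0531]
tcp_rot: [0.298, 3.127, -0.001]
wrist_force: [-0.6, 0.4, 0.5]
gripper_width: 0.094
grasp_force: 0.0
```

Call:
arm_command --series '[0,0,0,0,0,0,0,0,0,0,0,0,0,0,0,0,0,0,0,0,0,0,0,0]' --fingers 0

```text
clock: 10.42
position: [0.5362, -0.3105, 0.0528]
tcp_rot: [0.298, 3.127, -0.0]
wrist_force: [-0.2, -0.5, 0.2]
gripper_width: 0.0658
grasp_force: 30.0
```

```bash
python3 go.py 0.4413 0.3210 0.18 1.288
```

```text
t 10.42 pos [ 0.5362 -0.3105  0.0528] yaw 1.3806 tilt [ 2.e-04 -3.e-04 -1.e+00] j6 -2.04 w 0.0658 F [-0.2 -0.5  0.2]
shift units (before spin) [ 1.0627  3.0107 -0.6371] spin 0.926
```

Call:
arm_command --series '[0,0,-0.02,0,0,0,-0.06,0,0,0,-0.1,0,0,0,-0.13,0,0,0,-0.13,0,0,0,-0.1,0,0,0,-0.03,0,0.03,0.09,0,0,0.045,0.13,0,0,0.053,0.15,0,0,0.053,0.15,0,0,0.053,0.15,0,0,0.053,0.15,0,0,0.053,0.15,0,0,0.053,0.15,0,0,0.053,0.15,0,0,0.053,0.15,0,0,0.053,0.15,0,0,0.053,0.15,0,0,0.053,0.15,0,0]'

```text
clock: 12.08
position: [0.4761, 0.0833, 0.1658]
tcp_rot: [-0.298, -3.125, 0.0]
wrist_force: [0.7, 1.2, -4.0]
gripper_width: 0.0661
grasp_force: 30.0
```

```bash
python3 go.py 0.4413 0.3210 0.16 1.288
```

```text
t 12.08 pos [0.4761 0.0833 0.1658] yaw 1.3804 tilt [-1.9e-03  1.0e-04 -1.0e+00] j6 -1.39 w 0.0661 F [ 0.7  1.2 -4. ]
shift units (before spin) [0.3955 1.1342 0.0295] spin 0.924
```

Call:
arm_command --series '[0.05,0.145,0,0,0.052,0.15,0,0,0.052,0.15,0,0,0.052,0.15,0,0,0.052,0.15,0,0,0.052,0.15,0,0,0.04,0.11,0,0,0.03,0.08,0,0,0.018,0.05,0,0.2,0,0,0,0.3,0,0,0,0.3,0,0,0,0.12,0,0,0,0]'

```text
clock: 13.17
position: [0.4415, 0.3194, 0.1657]
tcp_rot: [-0.441, -3.109, 0.002]
wrist_force: [-0.8, -0.5, -4.5]
gripper_width: 0.0656
grasp_force: 30.0
```

```bash
python3 go.py 0.4413 0.3210 0.045 1.288; python3 - <<'E'
from h import *
im,d,c=grab('wrist'); cv2.imwrite('pics/w4.png',im[60:420,150:420,::-1])
E
```

```text
t 13.17 pos [0.4415 0.3194 0.1657] yaw 1.2888 tilt [-1.8e-03 -9.0e-04 -1.0e+00] j6 -0.82 w 0.0656 F [-0.8 -0.5 -4.5]
shift units (before spin) [0.0023 0.008  0.6037] spin 0.008
```

View pics/w4.png

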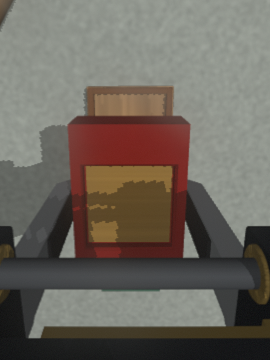

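The crop shows the red die held square above the empty bay at (130,105). Its sides run parallel to the tray.

Call:
arm_command --series '[0.002,0.008,0.05,0,0,0,0.1,0,0,0,0.12,0,0,0,0.12,0,0,0,0.08,0,0,0,0.04,0,0,0,0.02,0,0,0,0,0,0,0,0,0]'

```text
clock: 13.97
position: [0.4432, 0.3218, 0.0614]
tcp_rot: [0.442, 3.109, 0.001]
wrist_force: [0.0, -0.4, -3.6]
gripper_width: 0.0664
grasp_force: 30.0
```

```bash
python3 go.py 0.4413 0.3210 0.043 1.288
```

```text
t 13.97 pos [0.4432 0.3218 0.0614] yaw 1.2886 tilt [ 1.4e-03  8.0e-04 -1.0e+00] j6 -0.82 w 0.0664 F [ 0.  -0.4 -3.6]
shift units (before spin) [ 0.0082 -0.0064  0.0918] spin 0.006
```

Call:
arm_command --series '[0.008,-0.0065,0,0,0,0,0.03,0,0,0,0.025,0,0,0,0.015,0,0,0,0.01,0,0,0,0.008,0,0,0,0.004,0,0,0,0,0,0,0,0,0]'

```text
clock: 14.72
position: [0.4405, 0.3206, 0.0428]
tcp_rot: [0.442, 3.11, -0.0]
wrist_force: [-2.6, -1.4, 1.5]
gripper_width: 0.0661
grasp_force: 30.0
```

```bash
python3 go.py 0.4413 0.3210 0.043 1.288
```

```text
t 14.72 pos [0.4405 0.3206 0.0428] yaw 1.2887 tilt [-0.e+00 -1.e-04 -1.e+00] j6 -0.82 w 0.0661 F [-2.6 -1.4  1.5]
shift units (before spin) [-0.0031  0.0028 -0.0011] spin 0.007
```

Call:
arm_command --series '[0,0,0,0,0,0,0,0,0,0,0,0,0,0,0,0,0,0,0,0]' --fingers 1

```text
clock: 15.13
position: [0.441, 0.3208, 0.0425]
tcp_rot: [0.442, 3.11, 0.001]
wrist_force: [-0.4, -0.3, 0.2]
gripper_width: 0.0933
grasp_force: 0.0
```

Call:
arm_command --series '[0,0,-0.05,0,0,0,-0.13,0,0,0,-0.15,0,0,0,-0.15,0,0,0,-0.15,0,-0.06,0,-0.12,0,-0.04,0,-0.03,0,0,0,0,0,0,0,0,0]'

```text
clock: 15.88
position: [0.4596, 0.3147, 0.1976]
tcp_rot: [-0.443, -3.109, 0.0]
wrist_force: [-0.5, -0.4, -0.7]
gripper_width: 0.0939
grasp_force: 0.0
```

```bash
python3 - <<'E'
from h import *
im,d,c=grab('wrist'); P=cloud(d,c)
sel=np.hypot(P[...,0]-.4413,P[...,1]-.321)<.075
top=(sel&(abs(P[...,2]-.0385)<.0045)&(P[...,0]+.0*P[...,1]<0.4975)).astype(np.uint8)
for q in blobs(top,(0,0,560,330),200)[:1]: print('topZ',rect(q,c,.04),np.nanmedian(P[...,2][top>0]))
for k in ('red',):
    for q in blobs(hsvmask(im,k),(0,0,560,420),300)[:2]: print(k,rect(q,c,.04))
for q in blobs(hsvmask(im,'brass'),(0,0,560,420),300)[:2]: print('br',rect(q,c,.034))
E
python3 go.py 0.3486 -0.1609 0.20 1.371
```

```text
topZ c=(0.4410,0.3207) size 99.1x65.8 ang -0.282 0.03874602842894859
red c=(0.4731,0.3144) size 57.8x33.0 ang 1.314
br c=(0.4411,0.3207) size 49.6x49.4 ang 1.288
br c=(0.5323,0.2968) size 34.4x30.5 ang -0.283
t 15.93 pos [0.4586 0.3144 0.1964] yaw 1.2881 tilt [-0.0033 -0.0013 -1.    ] j6 -0.84 w 0.0938 F [ 0.2 -0.  -0.6]
shift units (before spin) [-0.1349 -2.4356 -0.0133] spin -0.829
```

The red die is flat in the bay, 0.4 mm off. Going back for the blue one.

Call:
arm_command --series '[-0.01,-0.1,0,0,-0.013,-0.16,0,0,-0.013,-0.18,0,0,-0.013,-0.18,0,0,-0.013,-0.18,0,0,-0.013,-0.18,0,0,-0.013,-0.18,0,0,-0.013,-0.18,0,0,-0.013,-0.18,0,0,-0.013,-0.18,0,0,-0.013,-0.18,0,0,-0.013,-0.18,0,0,-0.013,-0.18,0,0,-0.012,-0.135,0,0,-0.01,-0.06,0,-0.1,0,0,0,-0.3,0,0,0,-0.3,0,0,0,-0.13,0,0,0,0]'

```text
clock: 17.52
position: [0.359, -0.1622, 0.1964]
tcp_rot: [-0.312, -3.123, -0.004]
wrist_force: [-0.8, -1.5, -0.8]
gripper_width: 0.094
grasp_force: 0.0
```

```bash
python3 - <<'E'
from h import *
im,d,c=grab('wrist'); P=cloud(d,c)
sel=np.hypot(P[...,0]-.349,P[...,1]+.161)<.08
top=(sel&(abs(P[...,2]-.0285)<.0045)).astype(np.uint8)
for q in blobs(top,(0,0,560,420),200)[:1]: print('topZ',rect(q,c,.03),np.nanmedian(P[...,2][top>0]))
for q in blobs(hsvmask(im,'brass'),(200,0,360,420),300)[:2]: print('br',rect(q,c,.024))
E
python3 go.py 0.3486 -0.1609 0.033 1.371
```

```text
topZ c=(0.3484,-0.1607) size 98.6x65.8 ang -0.200 0.028751701481999736
br c=(0.3483,-0.1605) size 52.8x52.4 ang 1.371
t 17.57 pos [ 0.3593 -0.1622  0.1967] yaw 1.3715 tilt [-0.0026  0.002  -1.    ] j6 -2.02 w 0.0942 F [-0.6 -0.5 -0.3]
shift units (before spin) [ 0.0515 -0.0052  0.8189] spin 0.005
```

Call:
arm_command --series '[0.03,-0.003,0.05,0,0.022,-0.002,0.1,0,0,0,0.13,0,0,0,0.14,0,0,0,0.13,0,0,0,0.1,0,0,0,0.07,0,0,0,0.05,0,0,0,0.02,0,0,0,0,0,0,0,0,0]'

```text
clock: 18.48
position: [0.3496, -0.1618, 0.0401]
tcp_rot: [-0.312, -3.126, -0.0]
wrist_force: [-0.6, -0.9, -0.4]
gripper_width: 0.0943
grasp_force: 0.0
```

```bash
python3 go.py 0.3484 -0.1606 0.033 1.371
```

```text
t 18.48 pos [ 0.3496 -0.1618  0.0401] yaw 1.3719 tilt [-4.e-04  3.e-04 -1.e+00] j6 -2.03 w 0.0943 F [-0.6 -0.9 -0.4]
shift units (before spin) [0.007  0.0047 0.0357] spin 0.009
```

Call:
arm_command --series '[0.007,0.005,0.02,0,0,0,0.015,0,0,0,0,0]'

```text
clock: 18.73
position: [0.3485, -0.1607, 0.0332]
tcp_rot: [0.312, 3.126, -0.0]
wrist_force: [0.1, 0.1, -0.3]
gripper_width: 0.094
grasp_force: 0.0
```

Call:
arm_command --series '[0,0,0,0,0,0,0,0,0,0,0,0,0,0,0,0,0,0,0,0,0,0,0,0]' --fingers 0

```text
clock: 19.23
position: [0.3488, -0.161, 0.0334]
tcp_rot: [0.312, 3.126, -0.0]
wrist_force: [-0.4, 0.2, 1.6]
gripper_width: 0.0656
grasp_force: 30.8
```

Call:
arm_command --series '[0,0,-0.02,0,0,0,-0.06,0,0,0,-0.1,0,0,0,-0.13,0,0,0,-0.13,0,0,0,-0.1,0,0,0,-0.05,0,0,0,0,0]'

```text
clock: 19.9
position: [0.3498, -0.1617, 0.1534]
tcp_rot: [0.312, 3.122, -0.004]
wrist_force: [0.8, 0.1, -4.9]
gripper_width: 0.0657
grasp_force: 30.8
```

```bash
python3 go.py 0.5372 -0.3094 0.15 1.368
```

```text
t 19.9 pos [ 0.3498 -0.1617  0.1534] yaw 1.3717 tilt [ 0.0038 -0.0029 -1.    ] j6 -2.03 w 0.0657 F [ 0.8  0.1 -4.9]
shift units (before spin) [-1.0643 -0.5386  0.0227] spin 0.037
```

Call:
arm_command --series '[-0.06,-0.03,0,0,-0.11,-0.056,0,0,-0.14,-0.071,0,0,-0.14,-0.071,0,0,-0.14,-0.071,0,0,-0.14,-0.071,0,0,-0.14,-0.071,0,0,-0.1,-0.05,0,0,-0.065,-0.033,0,0.037,-0.03,-0.015,0,0,0,0,0,0,0,0,0,0]'

```text
clock: 20.9
position: [0.5347, -0.3076, 0.1494]
tcp_rot: [-0.318, -3.122, -0.004]
wrist_force: [-0.3, 0.3, -3.7]
gripper_width: 0.0653
grasp_force: 30.8
```

```bash
python3 go.py 0.5372 -0.3094 0.053 1.368
```

```text
t 20.9 pos [ 0.5347 -0.3076  0.1494] yaw 1.368 tilt [-0.0034  0.0027 -1.    ] j6 -2.03 w 0.0653 F [-0.3  0.3 -3.7]
shift units (before spin) [-0.0158 -0.0074  0.4818] spin -0.0
```

Call:
arm_command --series '[-0.008,-0.004,0.05,0,0,0,0.1,0,0,0,0.11,0,0,0,0.08,0,0,0,0.04,0,0,0,0.01,0,0,0,0,0,0,0,0,0]'

```text
clock: 21.57
position: [0.538, -0.3101, 0.0743]
tcp_rot: [0.318, 3.124, -0.001]
wrist_force: [-0.3, 0.3, -3.2]
gripper_width: 0.0656
grasp_force: 30.8
```

```bash
python3 go.py 0.5372 -0.3094 0.053 1.368
```

```text
t 21.57 pos [ 0.538  -0.3101  0.0743] yaw 1.368 tilt [ 0.0014 -0.0011 -1.    ] j6 -2.03 w 0.0656 F [-0.3  0.3 -3.2]
shift units (before spin) [0.0049 0.0027 0.1062] spin -0.0
```

Call:
arm_command --series '[0.005,0.0027,0.02,0,0,0,0.03,0,0,0,0.02,0,0,0,0.012,0,0,0,0.01,0,0,0,0.008,0,0,0,0.005,0,0,0,0,0,0,0,0,0]'

```text
clock: 22.32
position: [0.5367, -0.3091, 0.0534]
tcp_rot: [-0.318, -3.125, 0.0]
wrist_force: [-3.4, 2.9, 5.7]
gripper_width: 0.0658
grasp_force: 30.8
```

```bash
python3 go.py 0.5372 -0.3094 0.053 1.368
```

```text
t 22.32 pos [ 0.5367 -0.3091  0.0534] yaw 1.368 tilt [-0.e+00 -2.e-04 -1.e+00] j6 -2.03 w 0.0658 F [-3.4  2.9  5.7]
shift units (before spin) [-0.0026 -0.0008  0.0022] spin 0.0
```

Call:
arm_command --series '[0,0,0,0,0,0,0,0,0,0,0,0,0,0,0,0,0,0,0,0]' --fingers 1

```text
clock: 22.73
position: [0.5368, -0.3093, 0.0522]
tcp_rot: [0.318, 3.125, -0.0]
wrist_force: [0.0, 1.2, 0.7]
gripper_width: 0.093
grasp_force: 0.0
```

Call:
arm_command --series '[0,0,-0.05,0,0,0,-0.13,0,0,0,-0.15,0,0,0,-0.15,0,0,0,-0.13,0,0,0,-0.08,0,0,0,-0.03,0,0,0,0,0,0,0,0,0]'

```text
clock: 23.48
position: [0.5364, -0.3089, 0.1959]
tcp_rot: [-0.318, -3.125, -0.0]
wrist_force: [-0.1, -0.2, 0.1]
gripper_width: 0.0938
grasp_force: 0.0
```

```bash
python3 - <<'E'
from h import *
im,d,c=grab('wrist'); P=cloud(d,c); cv2.imwrite('pics/w5.png',im[60:420,150:420,::-1])
sel=np.hypot(P[...,0]-.537,P[...,1]+.309)<.08
top=(sel&(abs(P[...,2]-.049)<.004)).astype(np.uint8)
for q in blobs(top,(0,0,560,330),200)[:1]:
    print('topZ',rect(q,c,.05)); X=P[top>0]; A=np.c_[X[:,:2],np.ones(len(X))]; print('plane slopes',np.linalg.lstsq(A,X[:,2],rcond=None)[0][:2].round(4),np.median(X[:,2]))
for q in blobs(hsvmask(im,'brass'),(200,100,360,300),300)[:1]:
    A=onplane(q,c,.044)[:,:2]; print('cav',rect(q,c,.044),cv2.minEnclosingCircle((A*1000).astype(np.float32)))
E
python3 go.py 0.6635 0.0872 0.2 1.3
```

```text
topZ c=(0.5360,-0.3086) size 98.9x65.8 ang -0.203
plane slopes [-0.002   0.0017] 0.048928463060580685
cav c=(0.5347,-0.3069) size 53.5x48.3 ang 0.778 ((536.3740844726562, -308.27313232421875), 26.958410263061523)
t 23.53 pos [ 0.5358 -0.3085  0.1948] yaw 1.3678 tilt [-0.002   0.0016 -1.    ] j6 -2.03 w 0.0939 F [ 0.2  0.7 -0.2]
shift units (before spin) [-0.2263  2.0665 -0.0243] spin 0.678
```

View pics/w5.png

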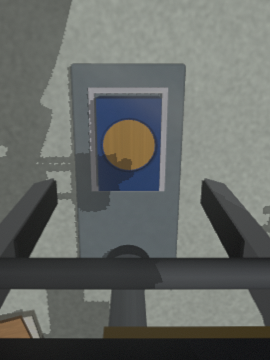

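The blue die lies flat inside the lip, with its cavity at about (129,144) in the crop. Next is the round blank. I'll travel above the pot's height.

Call:
arm_command --series '[0,0.02,-0.08,0,-0.01,0.08,-0.08,0,-0.015,0.13,-0.04,0,-0.02,0.15,0,0,-0.02,0.15,0,0,-0.02,0.15,0,0,-0.02,0.15,0,0,-0.02,0.15,0,0,-0.02,0.15,0,0,-0.02,0.15,0,0,-0.02,0.15,0,0,-0.02,0.15,0,0,-0.02,0.15,0,0,-0.02,0.15,0,0,-0.02,0.15,0,0,-0.015,0.1,0,0.5,0,0.06,0,0.6,0,0,0,0.7,0,0,0,0.7,0,0,0,0.6]'

```text
clock: 25.2
position: [0.6791, 0.1091, 0.233]
tcp_rot: [-0.799, -3.033, 0.002]
wrist_force: [0.5, -0.8, 0.4]
gripper_width: 0.0941
grasp_force: 0.0
```

```bash
cat > bl.py <<'E'
from h import *
im,d,c=grab('wrist','w6.png'); P=cloud(d,c)
sel=np.hypot(P[...,0]-.6635,P[...,1]-.0872)<.05
m=(sel&(P[...,2]>.012)&(P[...,2]<.03)).astype(np.uint8)
for q in blobs(m,(0,0,560,420),100)[:1]: print('depth',rect(q,c,.015),q.mean(0),np.median(P[...,2][m>0]))
w=(hsvmask(im,'wood')*sel).astype(np.uint8)
for q in blobs(w,(0,0,560,420),100)[:1]:
    A=(onplane(q,c,.012)[:,:2]*1000).astype(np.float32); print('wood',rect(q,c,.012),cv2.minEnclosingCircle(A))
g=(P[...,2]>.09)&(P[...,2]<.17)
print('tall near', [ (round(r,3),int((g&(np.hypot(P[...,0]-.6635,P[...,1]-.0872)<r)).sum())) for r in (.06,.09,.1,.11,.12)])
E
python3 bl.py; python3 go.py 0.6635 0.0872 0.1 1.1
```

```text
depth c=(0.6638,0.0878) size 50.6x50.0 ang -0.516 [258.61946903 190.85840708] 0.016799904530264614
wood c=(0.6645,0.0879) size 49.1x48.4 ang 1.056 ((664.4580688476562, 87.57200622558594), 25.35625648498535)
tall near [(0.06, 0), (0.09, 0), (0.1, 0), (0.11, 0), (0.12, 246)]
t 25.25 pos [0.6791 0.1089 0.2331] yaw 1.0536 tilt [-5.e-03 -2.e-04 -1.e+00] j6 -1.02 w 0.094 F [-0.  -0.7  0.2]
shift units (before spin) [ 0.0115 -0.1311  0.6659] spin -0.464
```

View pics/w6.png

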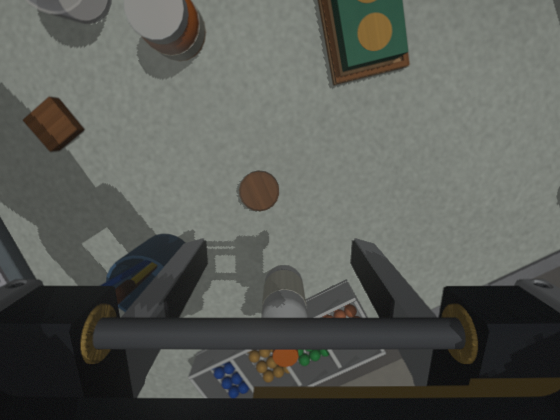

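The wrist view shows the round blank clear at (259,191), the pot at (145,270) and the glue at (285,295). The jaws straddle a free area.

```bash
python3 go.py 0.6640 0.0878 0.033
```

```text
t 25.25 pos [0.6791 0.1089 0.2331] yaw 1.0536 tilt [-5.e-03 -2.e-04 -1.e+00] j6 -1.02 w 0.094 F [-0.  -0.7  0.2]
shift units (before spin) [ 0.0094 -0.1264  1.0009] spin 0
```

Call:
arm_command --series '[0.009,-0.063,0,0,0,-0.063,0.05,0,0,0,0.1,0,0,0,0.13,0,0,0,0.13,0,0,0,0.13,0,0,0,0.13,0,0,0,0.1,0,0,0,0.08,0,0,0,0.05,0,0,0,0.03,0,0,0,0,0,0,0,0,0]'

```text
clock: 26.33
position: [0.6665, 0.0874, 0.0503]
tcp_rot: [-0.796, -3.039, 0.0]
wrist_force: [-0.4, -0.2, -0.6]
gripper_width: 0.0938
grasp_force: 0.0
```

```bash
python3 go.py 0.6640 0.0878 0.0335
```

```text
t 26.33 pos [0.6665 0.0874 0.0503] yaw 1.0582 tilt [-0. -0. -1.] j6 -1.06 w 0.0938 F [-0.4 -0.2 -0.6]
shift units (before spin) [ 0.012  -0.0045  0.0839] spin 0
```

Call:
arm_command --series '[0.012,-0.0045,0.03,0,0,0,0.03,0,0,0,0.024,0,0,0,0,0,0,0,0,0]'

```text
clock: 26.75
position: [0.6635, 0.0879, 0.0331]
tcp_rot: [-0.797, -3.038, 0.0]
wrist_force: [-0.2, 0.1, -0.4]
gripper_width: 0.0938
grasp_force: 0.0
```

Call:
arm_command --series '[0,0,0,0,0,0,0,0,0,0,0,0,0,0,0,0,0,0,0,0,0,0,0,0,0,0,0,0,0,0,0,0]' --fingers 0

```text
clock: 27.42
position: [0.6639, 0.0878, 0.0335]
tcp_rot: [0.797, 3.039, -0.0]
wrist_force: [-0.3, -0.6, 0.7]
gripper_width: 0.0508
grasp_force: 30.0
```

Call:
arm_command --series '[0,0,-0.02,0,0,0,-0.06,0,0,0,-0.12,0,0,0,-0.15,0,0,0,-0.15,0,0,0,-0.15,0,0,0,-0.15,0,0,0,-0.12,0,0,0,-0.08,0,0,0,-0.03,0,0,0,0,0]'

```text
clock: 28.33
position: [0.6651, 0.0879, 0.2429]
tcp_rot: [0.795, 3.034, 0.002]
wrist_force: [0.3, 0.4, -0.0]
gripper_width: 0.0504
grasp_force: 30.0
```

```bash
python3 go.py 0.5362 -0.3087 0.23 1.2
```

```text
t 28.33 pos [0.6651 0.0879 0.2429] yaw 1.0579 tilt [ 0.0055  0.     -1.    ] j6 -1.06 w 0.0504 F [ 0.3  0.4 -0. ]
shift units (before spin) [-0.411  -2.0444  0.0607] spin -1.421
```

Call:
arm_command --series '[-0.015,-0.08,0,0,-0.025,-0.13,0,0,-0.03,-0.15,0,0,-0.03,-0.15,0,0,-0.03,-0.15,0,0,-0.03,-0.15,0,0,-0.03,-0.15,0,0,-0.03,-0.15,0,0,-0.03,-0.15,0,0,-0.03,-0.15,0,0,-0.03,-0.15,0,0,-0.03,-0.15,0,0,-0.03,-0.15,0,0,-0.03,-0.12,0,0,-0.03,-0.07,0,0,-0.01,-0.04,0,0,0,0,0,0,0,0,0,0]'

```text
clock: 29.83
position: [0.5351, -0.3188, 0.2385]
tcp_rot: [-0.797, -3.037, -0.002]
wrist_force: [-0.0, -0.0, -0.1]
gripper_width: 0.0508
grasp_force: 30.0
```

```bash
cat > hb.py <<'E'
from h import *
s=sensors.observe(); im,d,c=grab('wrist','w7.png'); P=cloud(d,c); z0=s['position'][2]-.0335
M=R.from_rotvec(s['tcp_rot']).as_matrix()
m=(np.hypot(P[...,0]-s['position'][0],P[...,1]-s['position'][1])<.045)&(abs(P[...,2]-z0-.018)<.006)
w=(hsvmask(im,'wood')*m).astype(np.uint8)
for nm,k in (('depth',m.astype(np.uint8)),('wood',w)):
  for q in blobs(k,(0,0,560,420),100)[:1]:
    T=(onplane(q,c,z0+.018)-s['position'])@M; print(nm,'tool x',T[:,0].min().round(4),T[:,0].max().round(4),'y',T[:,1].min().round(4),T[:,1].max().round(4),q.mean(0).round(0))
X=(P[w>0]-s['position'])@M; A=np.c_[X[:,:2],np.ones(len(X))]; print('plane tool',np.linalg.lstsq(A,X[:,2],rcond=None)[0].round(4),len(X))
E
python3 hb.py; python3 go.py 0.5362 -0.3087 0.15
```

```text
depth tool x -0.0243 0.0265 y -0.038 0.0385 [278. 254.]
wood tool x -0.0235 0.0265 y -0.0243 0.0248 [279. 256.]
plane tool [0.0186 0.0009 0.0168] 4730
t 29.88 pos [ 0.5355 -0.3184  0.2388] yaw 1.0587 tilt [-7.0e-04  1.5e-03 -1.0e+00] j6 -1.73 w 0.0507 F [0.4 0.6 0.1]
shift units (before spin) [0.0199 0.0435 0.4443] spin 0
```

View pics/w7.png

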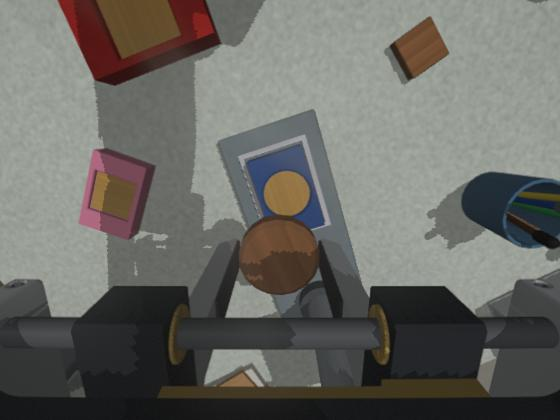

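The wrist view shows the blank held level in the jaws, centred at about (279,256). The blue die's cavity lies beneath at (287,194).

```bash
python3 go.py 0.537 -0.3091 0.095
```

```text
t 29.88 pos [ 0.5355 -0.3184  0.2388] yaw 1.0587 tilt [-7.0e-04  1.5e-03 -1.0e+00] j6 -1.73 w 0.0507 F [0.4 0.6 0.1]
shift units (before spin) [0.015  0.0434 0.7193] spin 0
```

Call:
arm_command --series '[0.015,0.043,0.03,0,0,0,0.09,0,0,0,0.12,0,0,0,0.13,0,0,0,0.13,0,0,0,0.1,0,0,0,0.06,0,0,0,0.03,0,0,0,0,0,0,0,0,0]'

```text
clock: 30.72
position: [0.5378, -0.3103, 0.1023]
tcp_rot: [0.795, 3.038, -0.001]
wrist_force: [0.3, -1.0, 0.7]
gripper_width: 0.0506
grasp_force: 30.0
```

```bash
python3 go.py 0.537 -0.3091 0.0775;python3 hb.py | head -2
```

```text
t 30.72 pos [ 0.5378 -0.3103  0.1023] yaw 1.0588 tilt [ 1.e-03 -7.e-04 -1.e+00] j6 -1.72 w 0.0506 F [ 0.3 -1.   0.7]
shift units (before spin) [0.0067 0.0033 0.1238] spin 0
depth tool x -0.0243 0.0259 y -0.038 0.0385 [279. 254.]
wood tool x -0.0243 0.0259 y -0.0243 0.0248 [279. 256.]
```

Correcting xy, then lowering slowly.

Call:
arm_command --series '[0.0065,0.0033,0.02,0,0,0,0.03,0,0,0,0.02,0,0,0,0.015,0,0,0,0.01,0,0,0,0,0,0,0,0,0]'

```text
clock: 31.35
position: [0.5361, -0.3093, 0.0822]
tcp_rot: [-0.797, -3.038, -0.0]
wrist_force: [0.2, 0.3, -0.4]
gripper_width: 0.051
grasp_force: 30.0
```

```bash
python3 go.py 0.537 -0.3091 0.0775
```

```text
t 31.35 pos [ 0.5361 -0.3093  0.0822] yaw 1.0578 tilt [-4.e-04  3.e-04 -1.e+00] j6 -1.72 w 0.051 F [ 0.2  0.3 -0.4]
shift units (before spin) [-0.0034  0.0033  0.0234] spin 0
```

Call:
arm_command --series '[-0.003,0.003,0.008,0,0,0,0.008,0,0,0,0.005,0,0,0,0.002,0,0,0,0,0,0,0,0,0]'

```text
clock: 31.85
position: [0.537, -0.3091, 0.0779]
tcp_rot: [-0.797, -3.039, 0.0]
wrist_force: [-0.3, 0.9, -0.6]
gripper_width: 0.0508
grasp_force: 30.0
```

```bash
python3 go.py 0.537 -0.3091 0.0775
```

```text
t 31.85 pos [ 0.537  -0.3091  0.0779] yaw 1.0579 tilt [-0. -0. -1.] j6 -1.72 w 0.0508 F [-0.3  0.9 -0.6]
shift units (before spin) [0.0003 0.     0.0018] spin 0
```

Call:
arm_command --series '[0,0,0.003,0,0,0,0,0]'

```text
clock: 32.02
position: [0.5372, -0.3093, 0.0775]
tcp_rot: [0.797, 3.038, -0.0]
wrist_force: [-0.6, 0.5, 1.2]
gripper_width: 0.0509
grasp_force: 30.0
```

Call:
arm_command --series '[0,0,0,0,0,0,0,0,0,0,0,0,0,0,0,0,0,0,0,0,0,0,0,0]' --fingers 1

```text
clock: 32.52
position: [0.5371, -0.3091, 0.0773]
tcp_rot: [0.797, 3.039, -0.0]
wrist_force: [0.5, -1.6, 0.5]
gripper_width: 0.0872
grasp_force: 0.0
```

Call:
arm_command --series '[0,0,-0.04,0,0,0,-0.1,0,0,0,-0.14,0,0,0,-0.14,0,0,0,-0.12,0,0,0,-0.06,0,0,0,-0.03,0,0,0,0,0,0,0,0,0]'

```text
clock: 33.27
position: [0.5365, -0.3087, 0.2022]
tcp_rot: [-0.796, -3.037, -0.001]
wrist_force: [-0.2, -0.6, 0.3]
gripper_width: 0.0939
grasp_force: 0.0
```

```bash
python3 - <<'E'
from h import *
im,d,c=grab('wrist'); P=cloud(d,c); cv2.imwrite('pics/w8.png',im[60:420,100:460,::-1])
sel=np.hypot(P[...,0]-.537,P[...,1]+.309)<.08
top=(sel&(abs(P[...,2]-.049)<.004)).astype(np.uint8)
for q in blobs(top,(0,0,560,330),200)[:1]: print('die',rect(q,c,.05))
b=(sel&(P[...,2]>.0545)).astype(np.uint8)
for q in blobs(b,(0,0,560,330),200)[:1]:
    print('blank',rect(q,c,.06),cv2.minEnclosingCircle((onplane(q,c,.06)[:,:2]*1000).astype(np.float32)))
f=(b>0)&(P[...,2]>.0585)
X=P[f]; A=np.c_[X[:,:2],np.ones(len(X))]; print('z',np.median(X[:,2]),np.linalg.lstsq(A,X[:,2],rcond=None)[0][:2].round(4))
E
```

```text
die c=(0.5360,-0.3085) size 100.0x65.8 ang -0.204
blank c=(0.6162,-0.3518) size 658.1x114.3 ang 1.058 ((665.9661865234375, -379.8188171386719), 329.0583190917969)
z 0.29213840508626066 [-2.3273  1.3072]
```

View pics/w8.png

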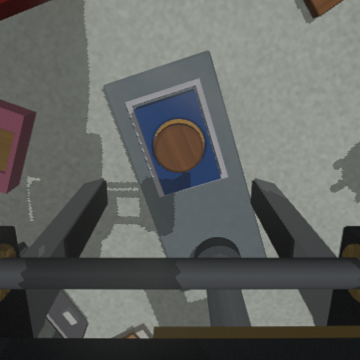

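The crop shows the blank in the cavity at (178,146), with a thin brass crescent on the camera's side, which could be parallax. I'll check it numerically.

```bash
python3 - <<'E'
from h import *
im,d,c=grab('wrist'); P=cloud(d,c); Z=P[...,2]
sel=np.hypot(P[...,0]-.537,P[...,1]+.309)<.06
f=sel&(Z>.0582)&(Z<.068); X=P[f]; A=np.c_[X[:,:2],np.ones(len(X))]
print('n',len(X),'z',np.median(X[:,2]),np.linalg.lstsq(A,X[:,2],rcond=None)[0][:2].round(4))
for lo,zz in ((.0545,.059),(.0565,.06),(.0582,.062)):
  for q in blobs((sel&(Z>lo)&(Z<.068)).astype(np.uint8),(0,0,560,420),200)[:1]: print(lo,rect(q,c,zz),cv2.minEnclosingCircle((onplane(q,c,zz)[:,:2]*1000).astype(np.float32)))
w=hsvmask(im,'wood')*sel.astype(np.uint8)*((cv2.cvtColor(im,cv2.COLOR_RGB2HSV)[...,0]<11).astype(np.uint8))
for q in blobs(w,(0,0,560,420),200)[:1]: print('wood',rect(q,c,.059))
im,d,c=grab('top')
w=hsvmask(im,'wood')
for q in blobs(hsvmask(im,'blue'),(335,170,375,235))[:1]: print('top blue',rect(q,c,.05))
E
```

```text
n 1808 z 0.06081313407815819 [ 0.0025 -0.0018]
0.0545 c=(0.5379,-0.3092) size 51.3x50.8 ang -0.513 ((537.6983032226562, -309.26715087890625), 25.979488372802734)
0.0565 c=(0.5379,-0.3094) size 51.2x50.5 ang 0.271 ((537.6359252929688, -309.3132629394531), 25.768285751342773)
0.0582 c=(0.5374,-0.3095) size 49.7x49.4 ang -0.761 ((537.080322265625, -309.17523193359375), 25.44761085510254)
top blue c=(0.5136,-0.3324) size 54.5x33.9 ang -0.784
```

```bash
python3 -c "
from rig import env; print(env.job_done())"
```

```text
the job is handed in; nothing more can be done
None
```

The dies are swapped and the job is handed in at about 33 s: blue die flat in the press bed, red die flat in its old tray bay, round blank flat in the blue cavity. Measured offsets are under 2 mm, and the verdict was not shown.

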